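# Turn round a row of machined parts on the way to the measuring rack

### The job

Move the four machined parts from the bare-metal sending rack to the blue measuring rack in reverse order, one standing upright on the middle of each black pad: the part that stood nearest the orange end of the sending rack goes farthest from the orange end of the blue rack, the next one beside it, and so on. Do not let any part topple on the way.

Things in the scene. Friction and masses are not known exactly. Their poses are not given: they have to be found in the camera images.
- rack_a: Sending rack: a bare aluminium bar fixed to the desk, 262 mm long (its x), 66 wide (its y), top 20 mm above the desk; origin: centre of its underside. Four places on its centre line at x = -90, -30, +30, +90 mm. An orange block, 12 mm long, rising 34 mm above the desk, marks its +x end. Each place carries a coloured disc, at the start with a part on it, in any order.
- rack_b: Measuring rack: a blue bar fixed to the desk, 262 mm long (its x), 66 wide (its y), top 20 mm above the desk; origin: centre of its underside. Four places on its centre line at x = -90, -30, +30, +90 mm. An orange block, 12 mm long, rising 34 mm above the desk, marks its +x end. On each place a black pad, 46 mm across, white centre dot, top 24 mm above the desk; empty at the start.
- shaft: Steel stepped shaft standing on end, grey, the tallest part: 21 mm in diameter, 73 mm high, thinner near the top. Loose; stands upright, z axis up; origin: centre of its underside. About 0.15 kg.
- standoff: Brass-coloured slim hexagonal stand-off with a thin stud on top: 19 mm over the corners, hexagon 42 mm high, 52 mm with the stud (8 mm in diameter). Loose; stands upright, z axis up; origin: centre of its underside. About 0.07 kg.
- bushing: Brass-coloured short bushing with a hole: 34 mm in diameter, 26 mm high. Loose; stands upright, z axis up; origin: centre of its underside. About 0.1 kg.
- knob: Grey steel round knob: 36 mm in diameter, 22 mm high, on a narrower foot. Loose; stands upright, z axis up; origin: centre of its underside. About 0.09 kg.
- disc_shaft: Red plastic disc, 50 mm across, 4 mm thick, fixed on one of the four places of the sending rack. The shaft stands in its centre at the start, so it goes on showing where the shaft came from. Origin: centre of its underside; its top is 24 mm above the desk.
- disc_standoff: Green plastic disc, 50 mm across, 4 mm thick, fixed on one of the four places of the sending rack. The stand-off stands in its centre at the start, so it goes on showing where the stand-off came from. Origin: centre of its underside; its top is 24 mm above the desk.
- disc_bushing: Dark blue plastic disc, 50 mm across, 4 mm thick, fixed on one of the four places of the sending rack. The bushing stands in its centre at the start, so it goes on showing where the bushing came from. Origin: centre of its underside; its top is 24 mm above the desk.
- disc_knob: Yellow plastic disc, 50 mm across, 4 mm thick, fixed on one of the four places of the sending rack. The knob stands in its centre at the start, so it goes on showing where the knob came from. Origin: centre of its underside; its top is 24 mm above the desk.
Mind the look-alikes: they are no part of the job. What is shaped like the bushing but purple or turquoise is not meant.

How it is judged:
By the outcome, as a careful person would: the job done as asked, in the order asked, and still so for the second after the job is handed in, with the robot touching nothing.
It also fails if it takes over 120 s, if anything falls off the work surface, if the arm or the gripper's body presses on something with over 40 N, if the wrist force passes 120 N, or if a joint passes its speed limit or range.

### The arm

A 6-joint arm with a two-finger parallel gripper is mounted at the origin on a cart in front of the work surface, level with it; the furniture and walls round the work are solid. World frame = base frame: x ahead of the robot, y to its left, z up, the work surface at z = 0. Lengths are in m, angles in rad, forces in N, time in s.
With the tool pointing down it reaches from about 0.325 to 0.9 m from the base axis. Payload 6.1 kg.
Tool frame: the origin (TCP) lies at the centre of the arm's flange, where the gripper is bolted on; the fingertips stand 182 mm ahead of it and the grasp point (between the pads) lies 164 mm ahead of it; z points along the fingers, y is the line along which they close (so a half turn about z gives the same grasp; the last joint's range is limited). The gripper opens to 87 mm and grips with 3 to 60 N. Pads are 19 mm wide; open, the fingers measure 117 mm over their backs; the gripper's body (75 mm by 190 mm) begins 51 mm behind the grasp point.
Start: joints at [-1.384, 0.22, 1.526, -0, 1.395, -0.126], TCP at [0.192, -0.595, 0.405] pointing down, gripper open.
Joint ranges: [-2.98, 2.98], [-0.91, 2.08], [0.09, 2.57], [-1.24, 4.39], [0.2, 2.65], [-2.68, 2.68]. Speed limits (rad/s): [2.57, 2.57, 3.01, 3.14, 3.14, 3.14].

### API

Orientations are given as a unit quaternion [x, y, z, w].
In Python, from workcell import get_obs, eyes, close_job gives the robot as it stands.
- The arm moves only by the tool drive_tool, never from a script. Its argument "moves" is a list of rows, each a list of 7 numbers: the shift along the world's x, y, z in mm, then the turn, a rotation vector about the world's x, y, z in rad, then the gripper's target within -1 to 1 (shut at 1, half-way at 0, fully open at -1). A call has 1 to 8 rows; each row is the pose to reach, as a shift and turn from the pose commanded when the call began; what a row does not reach only later rows make up. A row lasts 1/10 s, in which the tool goes at most 50 mm and 8.59 degrees, less where a joint would pass 70% of its speed; a pose out of reach is approached as far as the arm can. A call with a gripper value outside its range is refused whole. The fingers move at their own pace and stop on an object; "grip_force" is the grip in N (left out, the last holds). Time passes only in rows, so rows that repeat a pose let the fingers close. It gives the time, the measured TCP pose, the force, the opening and the grip force at its end, in the units of the state.
- get_obs(): the state, without advancing time (a new reading comes with each control period).
- eyes.snapshot(name): name is "side" or "top"; returns a dict with "pixels" (480x640x3 uint8, red, green, blue), "K" (3x3 intrinsics, pixels), "dist_coeffs" ([k1, k2, p1, p2, k3] as OpenCV has them; the pictures are not rectified), "eye" and "attitude" of the camera in the world. Camera axes: x right, y up, looking along -z (the intrinsics and any distortion apply to the point x, -y, -z); pixel columns grow to the right and rows downward; lengths in m; the calibration is good to about 2 mm. A picture is of the moment at which its call begins. There is no depth.
- close_job(): hands the job in; it is judged then, once.
The state is a dict: "time": time; "qpos": joint angles; "qd": joint speeds; "effort": joint torques, N m; "tool_pos": TCP position; "tool_rot": TCP orientation; "contact_force": force on the tool from outside, world axes, zero at the start; "wrist_torque": the same for the moment, N m; "gripper_width": finger opening in m; "finger_force": force on a finger pad.
Only numpy, scipy, OpenCV 4.12 (cv2) and the standard library are available. Lean on these libraries where they do the work, as an engineer would, in place of code of your own. Each camera call takes 0.05 s, during which the arm holds its last target. There are 200 camera calls.

## Working session

There is one attempt and no reset: what is moved stays moved. The work goes in short steps, Python scripts to look and compute and a tool call to move; the robot and the scene stay as the last step left them, time stands still between calls to the robot, and variables do not carry over. Pictures are saved under pics/ and viewed, at most 14 in all, crops included, and the job is handed in when it is done.

Besides the shell and the picture viewer there is one more tool, called after "Request:" by a JSON object that holds its "method" and its "body". drive_tool: Moves the arm, as the interface text tells. Its arguments: {"type":"object","properties":{"moves":{"type":"array","items":{"type":"array","items":{"type":"number"}}},"grip_force":{"type":"number"}},"required":["moves"]}

```bash
mkdir -p pics
cat > h.py <<'E'
import numpy as np, cv2, pickle, sys
from scipy.spatial.transform import Rotation as R
from workcell import get_obs, eyes, close_job
def snap(n,f=None):
    s=eyes.snapshot(n)
    if f: cv2.imwrite('pics/'+f,s['pixels'][:,:,::-1])
    pickle.dump(s,open(n+'.pkl','wb')); return s
def att(s):
    a=np.array(s['attitude'],float)
    return a if a.shape==(3,3) else R.from_quat(a).as_matrix()
def px2w(s,uv,z):
    p=cv2.undistortPoints(np.array(uv,float).reshape(-1,1,2),np.array(s['K'],float),np.array(s['dist_coeffs'],float)).reshape(-1,2)
    d=np.c_[p[:,0],-p[:,1],-np.ones(len(p))]@att(s).T
    e=np.array(s['eye']); return e+d*((z-e[2])/d[:,2])[:,None]
def w2px(s,P):
    c=(np.atleast_2d(P)-np.array(s['eye']))@att(s)
    c=c*[1,-1,-1]
    return cv2.projectPoints(c,np.zeros(3),np.zeros(3),np.array(s['K'],float),np.array(s['dist_coeffs'],float))[0].reshape(-1,2)
E
python3 - <<'E'
from h import *
for n in('top','side'):
    s=snap(n,n+'0.png'); print(n,s['eye'],s['attitude'],s['K'],s['dist_coeffs'])
print(get_obs())
E
```

```text
top [0.39805144 0.21157907 0.88961875] [-0.0397413   0.04167929  0.71269539 -0.69910568] [[486.79969667   0.         328.24417531]
 [  0.         486.79969667 242.74305441]
 [  0.           0.           1.        ]] [-0.01396884  0.          0.          0.          0.        ]
side [0.46245243 1.05065405 0.67233688] [-0.00348398  0.45336152  0.89086233 -0.02855711] [[585.53185734   0.         320.65401619]
 [  0.         585.53185734 249.43767213]
 [  0.           0.           1.        ]] [0.05105922 0.         0.         0.         0.        ]
{'time': 0.1, 'qpos': array([-1.38413135e+00,  2.21146872e-01,  1.52752732e+00, -2.77310045e-05,
        1.39466550e+00, -1.26123258e-01]), 'qd': array([ 0.00038443, -0.00320678, -0.00399244, -0.00044001, -0.00148313,
        0.00136184]), 'effort': array([ 2.36033193e-03, -4.95940197e+01, -3.88521624e+01,  7.01736077e-02,
        5.14514814e-02, -2.40431257e-05]), 'tool_pos': array([ 0.19225268, -0.59443733,  0.40373039]), 'tool_rot': array([ 9.87794590e-01,  1.55759703e-01, -4.00808346e-05, -8.72708833e-04]), 'contact_force': array([ 0.59935718,  0.39455912, -0.16625862]), 'wrist_torque': array([-0.0231086 , -0.02043216,  0.01964829]), 'finger_force': 0.0, 'gripper_width': 0.08733616937792925}
```

View pics/top0.png

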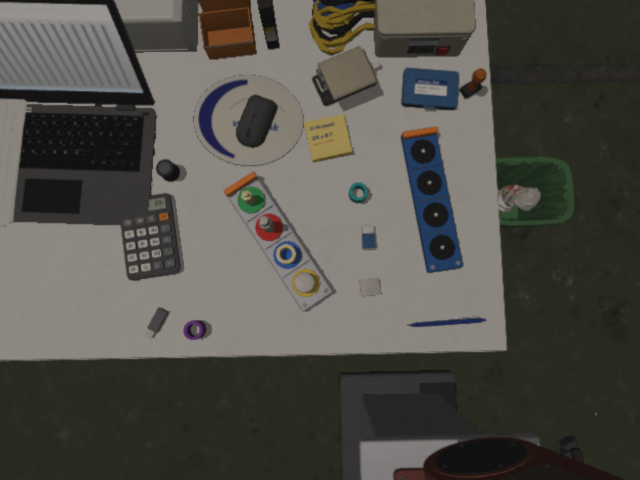

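View pics/side0.png

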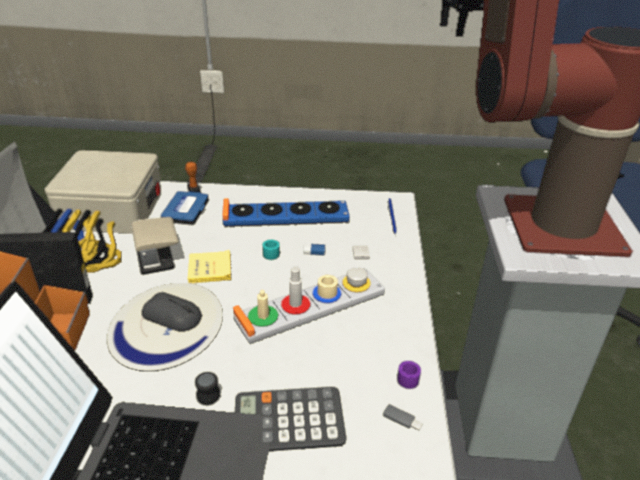

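The top view shows the sending rack from its orange end (240,184): green/stand-off (251,199), red/shaft (269,227), blue/bushing (287,254), yellow/knob (304,282). The blue rack's orange end is at (421,132), with pads at (423,151), (429,182), (435,214) and (442,247). The bushing look-alikes are the turquoise ring (359,192) and the purple ring (195,329). The brass ring on the dark-blue disc is the one meant. I'll confirm it in an enlarged crop.

Run:
```python
from h import *
s=pickle.load(open('top.pkl','rb'));im=s['pixels'][:,:,::-1]
a=cv2.resize(im[165:315,215:345],None,fx=4,fy=4,interpolation=cv2.INTER_CUBIC)
cv2.imwrite('pics/cA.png',a)
# pad white dots
g=s['pixels'].astype(int).min(2)
for c in[(423,151),(429,182),(435,214),(442,247)]:
    x,y=c;w=g[y-4:y+5,x-4:x+5].astype(float);w=np.clip(w-60,0,None);Y,X=np.mgrid[y-4:y+5,x-4:x+5]
    uv=[(w*X).sum()/w.sum(),(w*Y).sum()/w.sum()];print(uv,px2w(s,uv,.024)*1000)
hsv=cv2.cvtColor(s['pixels'],cv2.COLOR_RGB2HSV)
for n,lo,hi,c in[('g',50,80,(251,199)),('r',172,180,(269,227)),('b',105,125,(287,254)),('y',22,32,(304,282))]:
    m=cv2.inRange(hsv,(lo,120,60),(hi,255,255));M=np.zeros_like(m);M[c[1]-18:c[1]+18,c[0]-18:c[0]+18]=m[c[1]-18:c[1]+18,c[0]-18:c[0]+18]
    p=np.argwhere(M)[:,::-1].astype(np.int32)
    (h)=cv2.convexHull(p); (cx,cy),r=cv2.minEnclosingCircle(h);e=cv2.fitEllipse(h);print(n,len(p),cx,cy,r,e,px2w(s,[cx,cy],.024)*1000,px2w(s,e[0],.024)*1000)
```

```text
[np.float64(422.8482587064677), np.float64(150.41044776119404)] [[665.19632359  31.57965179  24.        ]]
[np.float64(429.13125), np.float64(181.94375)] [[605.95917564  22.65291009  24.        ]]
[np.float64(435.4939172749392), np.float64(214.1508515815085)] [[546.41199287  13.75209833  24.        ]]
[np.float64(441.9532967032967), np.float64(246.79945054945054)] [[486.98619326   4.82621385  24.        ]]
g 318 250.76344299316406 199.44085693359375 13.01096248626709 ((250.670654296875, 199.6473388671875), (25.033706665039062, 25.706031799316406), 88.81909942626953) [[579.72448741 346.84626469  24.        ]] [[579.3476745  347.01440917  24.        ]]Traceback (most recent call last):
  File "<stdin>", line 14, in <module>
cv2.error: OpenCV(4.12.0) /io/opencv/modules/imgproc/src/shapedescr.cpp:361: error: (-201:Incorrect size of input array) There should be at least 5 points to fit the ellipse in function 'fitEllipseNoDirect'
```

View pics/cA.png

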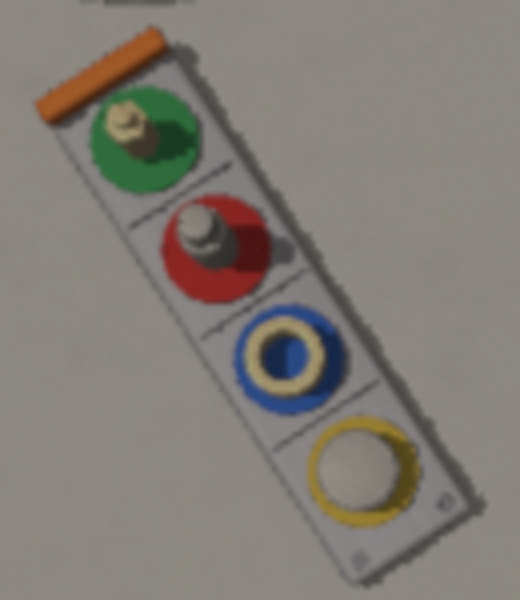

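The crop confirms it: stand-off on green (146,139), shaft on red (217,248), brass bushing on blue (291,359), knob on yellow (363,470), and nothing purple or turquoise on the rack.

Run:
```python
from h import *
s=pickle.load(open('top.pkl','rb'))
A=px2w(s,np.array([(146,139),(217,248),(291,359),(363,470)])/4+[214.9,164.9],.024)[:,:2]*1000
B=px2w(s,[(422.85,150.41),(429.13,181.94),(435.49,214.15),(441.95,246.8)],.024)[:,:2]*1000
for P in(A,B):
    c=P.mean(0);u=np.linalg.svd(P-c)[2][0];u*=np.sign(u[0])
    print(c,u,np.degrees(np.arctan2(u[1],u[0])),'\n',P,'\n',np.array([c+u*k for k in(90,30,-30,-90)]))
# crosscheck w/ side
s=pickle.load(open('side.pkl','rb'))
print(px2w(s,[(243,211),(271.5,209.5),(300,208.5),(328.5,207.5),(264,317),(296,304),(327,294),(357,284)],.024)*1000)
print(w2px(s,[[.6,.3,.024]]))
o=get_obs();print(R.from_quat(o['tool_rot']).as_matrix().round(3))
```

```text
[503.64247163 297.57186987] [0.84361473 0.53694896] 32.4761817409239 
 [[579.31716005 345.69471406]
 [528.88197809 313.84116868]
 [478.19230465 281.0898065 ]
 [428.17844375 249.66179023]] 
 [[579.56779753 345.89727611]
 [528.9509136  313.68033862]
 [478.33402967 281.46340113]
 [427.71714574 249.24646364]]
[576.14057321  18.20564496] [0.9889363  0.14834079] 8.530785157180928 
 [[665.1971118   31.57642028]
 [605.96618109  22.65488038]
 [546.41368164  13.75910708]
 [486.9853183    4.83217209]] 
 [[665.14484041  31.55631609]
 [605.80866228  22.65586867]
 [546.47248414  13.75542125]
 [487.13630601   4.85497383]]
[[664.0871085   40.67953487  24.        ]
 [606.66969463  29.89946718  24.        ]
 [548.35924347  20.96586047  24.        ]
 [489.50060017  11.98805245  24.        ]
 [579.13326724 354.22624531  24.        ]
 [530.37827504 318.84544243  24.        ]
 [480.05618007 289.32756563  24.        ]
 [429.12258343 258.52678821  24.        ]]
[[255.97874661 294.56321127]]
[[ 0.951  0.308 -0.   ]
 [ 0.308 -0.951  0.002]
 [ 0.    -0.002 -1.   ]]
```

Run:
```python
from h import *
s=pickle.load(open('side.pkl','rb'));im=s['pixels'][:,:,::-1].copy()
B=np.array([(665.1,31.6),(605.8,22.7),(546.5,13.8),(487.1,4.9),(579.6,345.9),(529,313.7),(478.3,281.5),(427.7,249.2)])/1000
p=w2px(s,np.c_[B,np.full(8,.024)]);print(p.round(1))
a=cv2.resize(im[190:345,210:390],None,fx=4,fy=3.8,interpolation=cv2.INTER_CUBIC)
for q in p:
    cv2.drawMarker(a,(int((q[0]-210)*4+2),int((q[1]-190)*3.8+2)),(255,0,255),0,10,1)
cv2.imwrite('pics/cS.png',a)
```

```text
[[243.2 208.6]
 [272.3 207.7]
 [301.2 206.7]
 [329.8 205.8]
 [264.4 313.5]
 [297.1 302. ]
 [328.2 291.1]
 [357.8 280.7]]
```

View pics/cS.png

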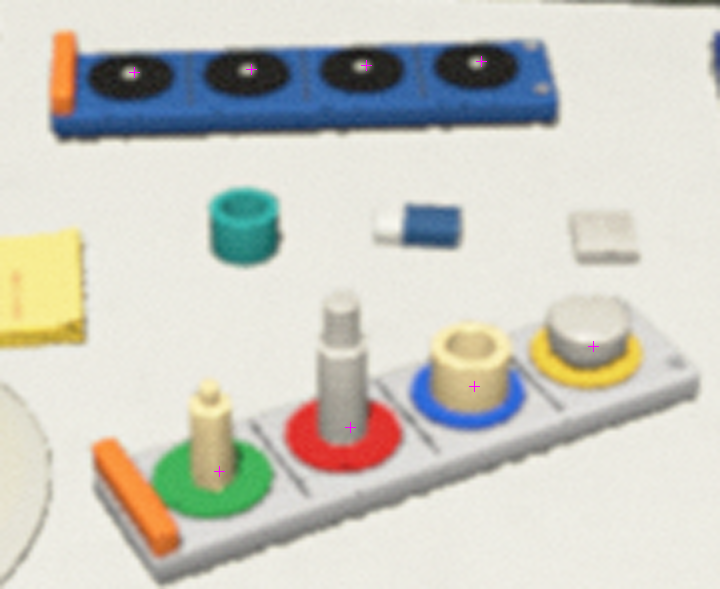

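Request:
{"method": "drive_tool", "body": {"moves": [[18,46,0,0,0,0.1,-1],[36,92,0,0,0,0.2,-1],[54,138,0,0,0,0.25,-1],[72,184,0,0,0,0.254,-1],[90,230,0,0,0,0.254,-1],[108,276,0,0,0,0.254,-1],[126,322,0,0,0,0.254,-1],[144,368,0,0,0,0.254,-1]]}}

```text
time: 0.9
tool_pos: [0.3364, -0.2247, 0.4045]
tool_rot: [0.96, 0.279, 0.0, -0.0]
contact_force: [1.7, -0.5, 0.0]
gripper_width: 0.0869
finger_force: 0.0
```

The side crop shows the predicted B pads on their white dots within about 1 px. The discs sit about 1.5 px lower-left of the predictions: green (212,477), red (343,434), blue (468,391), yellow (586,350) in the crop. I'll average the two cameras.

Run:
```python
from h import *
s=pickle.load(open('side.pkl','rb'))
c=np.array([(212,477),(343,434),(468,391),(586,350),(132,71),(248,68),(363,65),(479,61)],float)
print((px2w(s,(c-1.5)/[4,3.8]+[210,190],.024)*1000).round(1))
```

```text
[[581.9 350.   24. ]
 [531.5 318.5  24. ]
 [480.9 285.4  24. ]
 [430.7 252.3  24. ]
 [666.5  30.4  24. ]
 [607.4  22.2  24. ]
 [548.2  13.9  24. ]
 [488.    4.6  24. ]]
```

Request:
{"method": "drive_tool", "body": {"moves": [[18,46,0,0,0,0,-1],[36,92,0,0,0,0,-1],[54,138,0,0,0,0,-1],[72,184,0,0,0,0,-1],[80,230,0,0,0,0,-1],[86,276,0,0,0,0,-1],[90,322,0,0,0,0,-1],[92,368,0,0,0,0,-1]]}}

```text
time: 1.7
tool_pos: [0.428, 0.1434, 0.4045]
tool_rot: [0.96, 0.28, -0.0, 0.0]
contact_force: [0.6, 0.3, -0.2]
gripper_width: 0.0871
finger_force: 0.0
```

Request:
{"method": "drive_tool", "body": {"moves": [[1,45,-10,0,0,0,-1],[1,90,-40,0,0,0,-1],[1,107.5,-85,0,0,0,-1],[1,107.5,-125,0,0,0,-1],[1,107.5,-160,0,0,0,-1],[1,107.5,-185,0,0,0,-1],[1,107.5,-194,0,0,0,-1],[1,107.5,-194,0,0,0,-1]], "grip_force": 12}}

```text
time: 2.5
tool_pos: [0.4286, 0.2485, 0.2094]
tool_rot: [0.96, 0.28, -0.002, 0.0]
contact_force: [0.2, 0.4, 0.2]
gripper_width: 0.0871
finger_force: 0.0
```

Run:
```python
from h import *
s=snap('side');im=s['pixels'][:,:,::-1]
cv2.imwrite('pics/s1.png',cv2.resize(im[200:345,230:430],None,fx=4,fy=4,interpolation=cv2.INTER_CUBIC))
o=get_obs();print(o['tool_pos'],o['contact_force'],o['gripper_width'])
```

```text
[0.42945175 0.24880293 0.21092063] [0.38260767 0.35779614 1.13661855] 0.08722479089537738
```

View pics/s1.png

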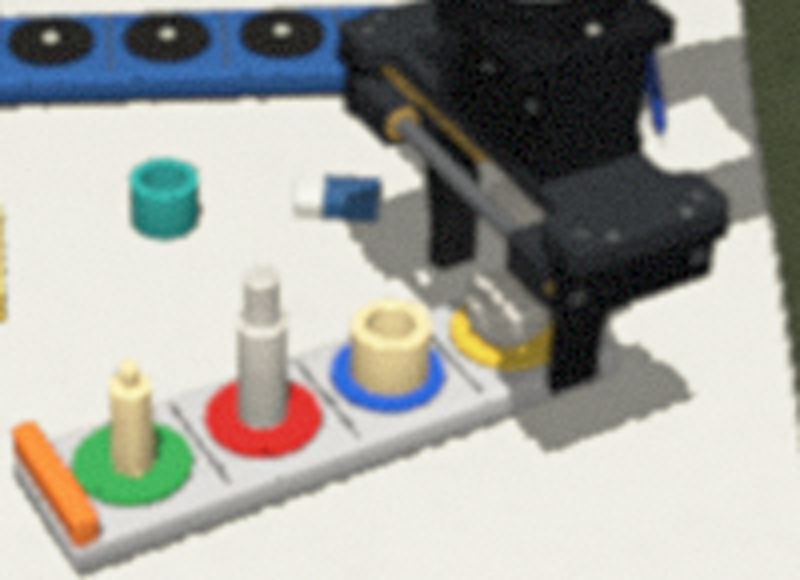

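The fingers straddle the knob (about (500,320) in the crop) across the rack and clear the bushing. Closing.

Request:
{"method": "drive_tool", "body": {"moves": [[0,0,0,0,0,0,1],[0,0,0,0,0,0,1],[0,0,0,0,0,0,1],[0,0,0,0,0,0,1],[0,0,0,0,0,0,1],[0,0,0,0,0,0,1],[0,0,0,0,0,0,1],[0,0,0,0,0,0,1]], "grip_force": 12}}

```text
time: 3.35
tool_pos: [0.4293, 0.2489, 0.2107]
tool_rot: [0.96, 0.28, -0.0, -0.0]
contact_force: [-0.5, 0.1, 0.9]
gripper_width: 0.0347
finger_force: 12.0
```

Request:
{"method": "drive_tool", "body": {"moves": [[0,0,5,0,0,0,1],[0,0,20,0,0,0,1],[0,0,45,0,0,0,1],[0,0,70,0,0,0,1],[0,0,90,0,0,0,1],[0,0,100,0,0,0,1],[0,0,100,0,0,0,1]]}}

```text
time: 4.05
tool_pos: [0.4299, 0.249, 0.3123]
tool_rot: [0.96, 0.28, 0.002, -0.0]
contact_force: [0.2, 0.9, -0.8]
gripper_width: 0.0349
finger_force: 12.0
```

Run:
```python
from h import *
s=snap('side');im=s['pixels'][:,:,::-1]
cv2.imwrite('pics/s2.png',cv2.resize(im[170:320,250:450],None,fx=4,fy=4,interpolation=cv2.INTER_CUBIC))
o=get_obs();print(o['tool_pos'],o['contact_force'],o['gripper_width'])
```

```text
[0.42937891 0.2488297  0.31095768] [-0.45511063 -0.04605043 -0.40225331] 0.03454345251651442
```

View pics/s2.png

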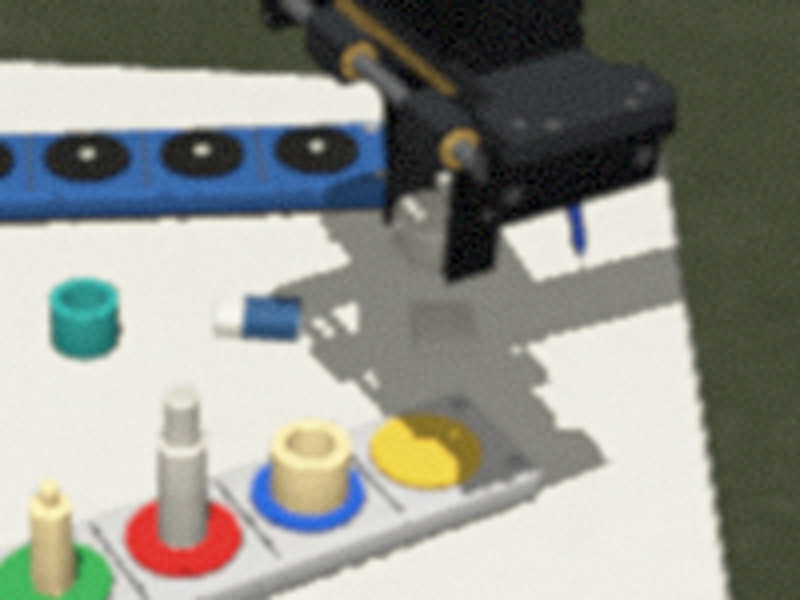

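The knob is held upright (about (420,225)) and its yellow disc is empty. On to the pad at the orange end.

Request:
{"method": "drive_tool", "body": {"moves": [[20,-18,0,0,0,-0.06,1],[50,-46,0,0,0,-0.15,1],[85,-78,0,0,0,-0.25,1],[120,-110,0,0,0,-0.35,1],[155,-142,0,0,0,-0.418,1],[190,-175,0,0,0,-0.418,1],[220,-203,0,0,0,-0.418,1],[236,-218,0,0,0,-0.418,1]]}}

```text
time: 4.9
tool_pos: [0.6666, 0.0279, 0.3082]
tool_rot: [0.997, 0.073, -0.001, 0.0]
contact_force: [0.7, 1.3, -0.7]
gripper_width: 0.035
finger_force: 12.0
```

Request:
{"method": "drive_tool", "body": {"moves": [[0,0,0,0,0,0,1],[0,0,-15,0,0,0,1],[0,0,-40,0,0,0,1],[0,0,-65,0,0,0,1],[0,0,-82,0,0,0,1],[0,0,-92,0,0,0,1],[0,0,-92,0,0,0,1]]}}

```text
time: 5.6
tool_pos: [0.6641, 0.0315, 0.2163]
tool_rot: [0.997, 0.075, -0.002, -0.0]
contact_force: [-0.5, 1.1, -0.7]
gripper_width: 0.0345
finger_force: 12.0
```

Run:
```python
from h import *
s=snap('side');im=s['pixels'][:,:,::-1]
cv2.imwrite('pics/s3.png',cv2.resize(im[150:250,200:360],None,fx=5,fy=5,interpolation=cv2.INTER_CUBIC))
o=get_obs();print(o['tool_pos'],o['contact_force'],o['gripper_width'],o['tool_rot'])
```

```text
[0.66486879 0.03132061 0.21800265] [ 0.45054227 -0.35172996 -0.12442514] 0.03476705285150968 [ 9.97214148e-01  7.45881143e-02 -7.33350117e-04 -1.35024297e-04]
```

View pics/s3.png

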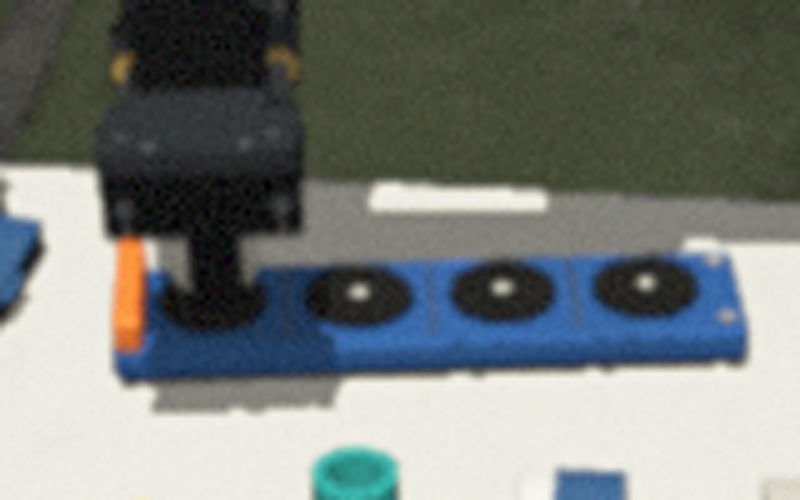

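The finger is centred over the first pad (215,300). Lower the last 7 mm, release and retreat.

Request:
{"method": "drive_tool", "body": {"moves": [[0,0,-4,0,0,0,1],[0,0,-7,0,0,0,1],[0,0,-7,0,0,0,1],[0,0,-7,0,0,0,0.3],[0,0,-7,0,0,0,-0.2],[0,0,-7,0,0,0,-1],[0,0,-7,0,0,0,-1],[0,0,-7,0,0,0,-1]]}}

```text
time: 6.45
tool_pos: [0.6654, 0.0308, 0.2119]
tool_rot: [0.997, 0.074, 0.0, 0.0]
contact_force: [0.3, 0.1, 0.2]
gripper_width: 0.0592
finger_force: 0.0
```

Request:
{"method": "drive_tool", "body": {"moves": [[0,0,0,0,0,0,-1],[0,0,20,0,0,0,-1],[0,0,55,0,0,0,-1],[0,0,93,0,0,0,-1],[0,0,93,0,0,0,-1]]}}

```text
time: 6.95
tool_pos: [0.6677, 0.0307, 0.3121]
tool_rot: [0.997, 0.074, 0.006, 0.001]
contact_force: [2.0, 0.1, 1.2]
gripper_width: 0.0859
finger_force: 0.0
```

Request:
{"method": "drive_tool", "body": {"moves": [[-15,20,0,0,0,0.06,-1],[-40,55,0,0,0,0.15,-1],[-68,92,0,0,0,0.25,-1],[-95,130,0,0,0,0.35,-1],[-122,167,0,0,0,0.418,-1],[-150,205,0,0,0,0.418,-1],[-175,239,0,0,0,0.418,-1],[-185,253,0,0,0,0.418,-1]]}}

```text
time: 7.75
tool_pos: [0.4778, 0.2863, 0.3043]
tool_rot: [0.96, 0.281, -0.001, -0.0]
contact_force: [-0.5, 0.4, -0.1]
gripper_width: 0.0871
finger_force: 0.0
```

Run:
```python
from h import *
s=snap('top');im=s['pixels'][:,:,::-1]
cv2.imwrite('pics/t3.png',cv2.resize(im[110:320,200:480],None,fx=2.8,fy=2.8,interpolation=cv2.INTER_CUBIC))
o=get_obs();print(o['tool_pos'],o['contact_force'],o['gripper_width'],o['tool_rot'])
```

```text
[0.47727517 0.28718602 0.30427099] [-0.99875784  1.39025187 -1.10877929] 0.08691509452675004 [ 9.59613207e-01  2.81320732e-01 -6.81118740e-04 -8.21486006e-04]
```

View pics/t3.png

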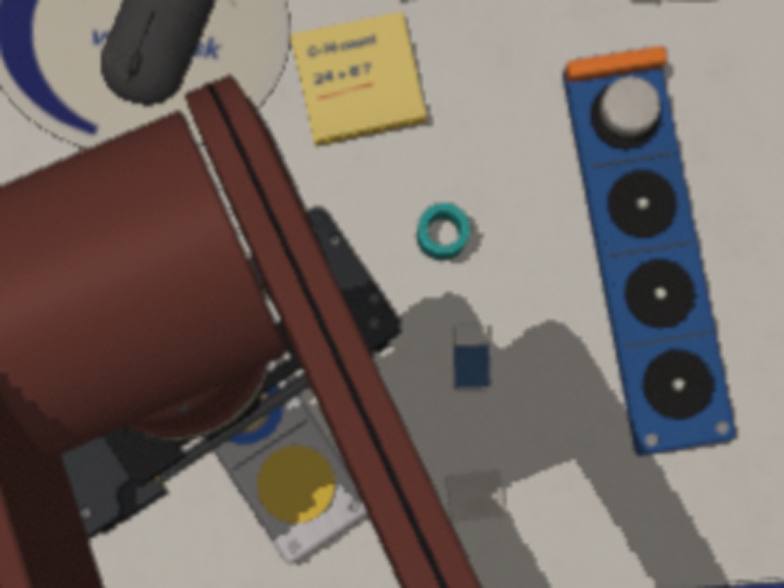

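The knob stands on the middle of the orange-end pad (crop (631,105), about 2 mm from ideal with parallax). Descending on the bushing.

Request:
{"method": "drive_tool", "body": {"moves": [[0,0,0,0,0,0,-1],[0,0,-20,0,0,0,-1],[0,0,-50,0,0,0,-1],[0,0,-75,0,0,0,-1],[0,0,-88,0,0,0,-1],[0,0,-94,0,0,0,-1],[0,0,-94,0,0,0,-1],[0,0,-94,0,0,0,-1]]}}

```text
time: 8.6
tool_pos: [0.4812, 0.2838, 0.2119]
tool_rot: [0.96, 0.279, 0.001, -0.0]
contact_force: [-0.2, 0.2, 0.4]
gripper_width: 0.087
finger_force: 0.0
```

Request:
{"method": "drive_tool", "body": {"moves": [[0,0,0,0,0,0,1],[0,0,0,0,0,0,1],[0,0,0,0,0,0,1],[0,0,0,0,0,0,1],[0,0,0,0,0,0,1],[0,0,0,0,0,0,1],[0,0,0,0,0,0,1],[0,0,0,0,0,0,1]]}}

```text
time: 9.4
tool_pos: [0.4803, 0.2838, 0.2107]
tool_rot: [0.96, 0.28, -0.0, -0.0]
contact_force: [-0.5, -1.2, 0.0]
gripper_width: 0.0333
finger_force: 12.0
```

Request:
{"method": "drive_tool", "body": {"moves": [[0,0,5,0,0,0,1],[0,0,20,0,0,0,1],[0,0,45,0,0,0,1],[0,0,70,0,0,0,1],[0,0,90,0,0,0,1],[0,0,100,0,0,0,1],[0,0,100,0,0,0,1]]}}

```text
time: 10.1
tool_pos: [0.481, 0.2841, 0.3133]
tool_rot: [0.96, 0.28, 0.002, -0.0]
contact_force: [-0.1, 0.5, -1.9]
gripper_width: 0.033
finger_force: 12.0
```

Run:
```python
from h import *
o=get_obs();print(o['tool_pos'],o['contact_force'],o['gripper_width'],o['tool_rot'])
```

```text
[0.48097239 0.28412555 0.31328056] [-0.14983769  0.4596027  -1.93298205] 0.033034612662474316 [ 9.60100142e-01  2.79648036e-01  2.15311505e-03 -2.39469253e-04]
```

Request:
{"method": "drive_tool", "body": {"moves": [[8,-16,0,0,0,-0.06,1],[24,-50,0,0,0,-0.15,1],[42,-87,0,0,0,-0.25,1],[60,-124,0,0,0,-0.35,1],[79,-162,0,0,0,-0.418,1],[97,-200,0,0,0,-0.418,1],[114,-235,0,0,0,-0.418,1],[127,-261,0,0,0,-0.418,1]]}}

```text
time: 10.9
tool_pos: [0.6075, 0.0204, 0.3092]
tool_rot: [0.997, 0.074, -0.001, 0.0]
contact_force: [-0.2, 0.1, -1.2]
gripper_width: 0.0331
finger_force: 12.0
```

Request:
{"method": "drive_tool", "body": {"moves": [[0,0,0,0,0,0,1],[0,0,-15,0,0,0,1],[0,0,-40,0,0,0,1],[0,0,-65,0,0,0,1],[0,0,-82,0,0,0,1],[0,0,-93,0,0,0,1],[0,0,-93,0,0,0,1]]}}

```text
time: 11.6
tool_pos: [0.6061, 0.0236, 0.2153]
tool_rot: [0.997, 0.075, -0.002, -0.0]
contact_force: [0.2, -0.9, -1.5]
gripper_width: 0.0336
finger_force: 12.0
```

Request:
{"method": "drive_tool", "body": {"moves": [[0,0,-3,0,0,0,1],[0,0,-6,0,0,0,1],[0,0,-6.5,0,0,0,1],[0,0,-6.5,0,0,0,0.3],[0,0,-6.5,0,0,0,-0.2],[0,0,-6.5,0,0,0,-1],[0,0,-6.5,0,0,0,-1],[0,0,-6.5,0,0,0,-1]]}}

```text
time: 12.4
tool_pos: [0.6074, 0.0228, 0.2115]
tool_rot: [0.997, 0.074, 0.0, 0.0]
contact_force: [-0.6, -0.9, 0.6]
gripper_width: 0.0574
finger_force: 0.0
```

Request:
{"method": "drive_tool", "body": {"moves": [[0,0,0,0,0,0,-1],[0,0,20,0,0,0,-1],[0,0,55,0,0,0,-1],[0,0,95,0,0,0,-1],[0,0,108,0,0,0,-1],[0,0,108,0,0,0,-1]]}}

```text
time: 13.0
tool_pos: [0.6084, 0.0227, 0.3223]
tool_rot: [0.997, 0.074, 0.003, 0.0]
contact_force: [0.7, 0.0, 0.5]
gripper_width: 0.0867
finger_force: 0.0
```

Request:
{"method": "drive_tool", "body": {"moves": [[-5,18,0,0,0,0.06,-1],[-15,58,0,0,0,0.15,-1],[-26,99,0,0,0,0.25,-1],[-37,142,0,0,0,0.35,-1],[-49,187,0,0,0,0.418,-1],[-61,232,0,0,0,0.418,-1],[-71,272,0,0,0,0.418,-1],[-77,293.5,0,0,0,0.418,-1]]}}

```text
time: 13.8
tool_pos: [0.5283, 0.319, 0.3164]
tool_rot: [0.96, 0.281, -0.002, -0.0]
contact_force: [0.6, -0.5, -0.1]
gripper_width: 0.0869
finger_force: 0.0
```

Request:
{"method": "drive_tool", "body": {"moves": [[0,0,0,0,0,0,-1],[0,0,-10,0,0,0,-1],[0,0,-30,0,0,0,-1],[0,0,-60,0,0,0,-1],[0,0,-80,0,0,0,-1],[0,0,-92,0,0,0,-1],[0,0,-98,0,0,0,-1],[0,0,-98,0,0,0,-1]]}}

```text
time: 14.6
tool_pos: [0.5303, 0.3155, 0.2201]
tool_rot: [0.96, 0.279, -0.001, 0.0]
contact_force: [0.5, -0.5, -0.0]
gripper_width: 0.0868
finger_force: 0.0
```

Run:
```python
from h import *
s=snap('side');im=s['pixels'][:,:,::-1]
cv2.imwrite('pics/s4.png',cv2.resize(im[180:345,220:380],None,fx=3.6,fy=3.6,interpolation=cv2.INTER_CUBIC))
o=get_obs();print(o['tool_pos'],o['contact_force'],o['gripper_width'],o['tool_rot'])
```

```text
[0.5307147  0.31588109 0.22132702] [-0.02920372  0.18205437  0.27381959] 0.08722615731622911 [9.60205194e-01 2.79295507e-01 6.08351487e-05 2.87917586e-05]
```

View pics/s4.png

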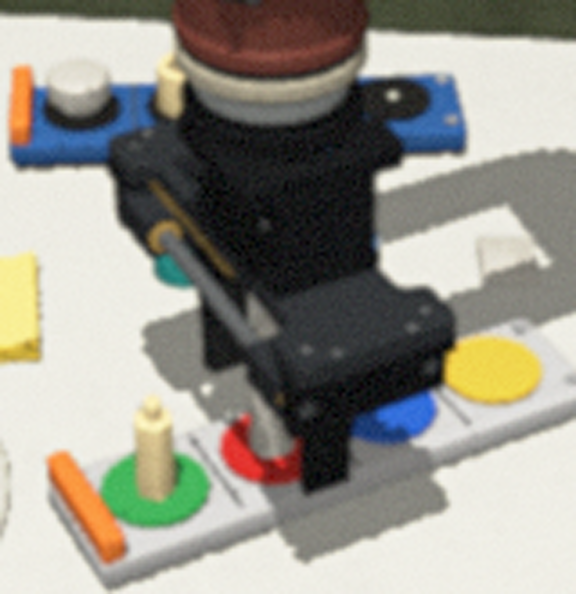

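The shaft stands between the fingers (crop (270,430)), the bushing's brass edge shows upright on pad 2, and the knob is on pad 1. Closing.

Request:
{"method": "drive_tool", "body": {"moves": [[0,0,0,0,0,0,0.2],[0,0,0,0,0,0,0.4],[0,0,0,0,0,0,1],[0,0,0,0,0,0,1],[0,0,0,0,0,0,1],[0,0,0,0,0,0,1],[0,0,0,0,0,0,1],[0,0,0,0,0,0,1]], "grip_force": 15}}

```text
time: 15.45
tool_pos: [0.5303, 0.3163, 0.2212]
tool_rot: [0.96, 0.28, -0.0, 0.0]
contact_force: [0.3, -0.4, -0.2]
gripper_width: 0.0307
finger_force: 0.0
```

Request:
{"method": "drive_tool", "body": {"moves": [[0,0,0,0,0,0,1],[0,0,0,0,0,0,1],[0,0,5,0,0,0,1],[0,0,20,0,0,0,1],[0,0,50,0,0,0,1],[0,0,80,0,0,0,1],[0,0,100,0,0,0,1],[0,0,100,0,0,0,1]]}}

```text
time: 16.25
tool_pos: [0.5317, 0.317, 0.3267]
tool_rot: [0.96, 0.28, 0.004, -0.001]
contact_force: [-0.2, -0.4, -1.5]
gripper_width: 0.0202
finger_force: 15.0
```

Request:
{"method": "drive_tool", "body": {"moves": [[1,-12,0,0,0,-0.05,1],[3,-40,0,0,0,-0.12,1],[5,-80,0,0,0,-0.21,1],[8,-125,0,0,0,-0.3,1],[10,-170,0,0,0,-0.38,1],[13,-215,0,0,0,-0.418,1],[15,-258,0,0,0,-0.418,1],[17,-290,0,0,0,-0.418,1]]}}

```text
time: 17.05
tool_pos: [0.5467, 0.024, 0.3203]
tool_rot: [0.997, 0.074, -0.001, 0.0]
contact_force: [0.1, -0.2, -1.4]
gripper_width: 0.0209
finger_force: 15.0
```

Request:
{"method": "drive_tool", "body": {"moves": [[0,-12,0,0,0,0,1],[0,-12,-10,0,0,0,1],[0,-12,-35,0,0,0,1],[0,-12,-65,0,0,0,1],[0,-12,-85,0,0,0,1],[0,-12,-95,0,0,0,1],[0,-12,-95,0,0,0,1]]}}

```text
time: 17.75
tool_pos: [0.5462, 0.0157, 0.2239]
tool_rot: [0.997, 0.075, -0.002, -0.001]
contact_force: [0.2, -0.2, -2.2]
gripper_width: 0.0207
finger_force: 15.0
```

Run:
```python
from h import *
s=snap('side');im=s['pixels'][:,:,::-1]
cv2.imwrite('pics/s5.png',cv2.resize(im[140:240,210:360],None,fx=5,fy=5,interpolation=cv2.INTER_CUBIC))
o=get_obs();print(o['tool_pos'],o['contact_force'],o['gripper_width'],o['tool_rot'])
```

```text
[0.54699553 0.01538885 0.22549787] [ 0.05021748 -0.23530038 -1.72460628] 0.020429718905585904 [ 9.97188035e-01  7.49351763e-02 -8.09157163e-04 -2.96038837e-04]
```

View pics/s5.png

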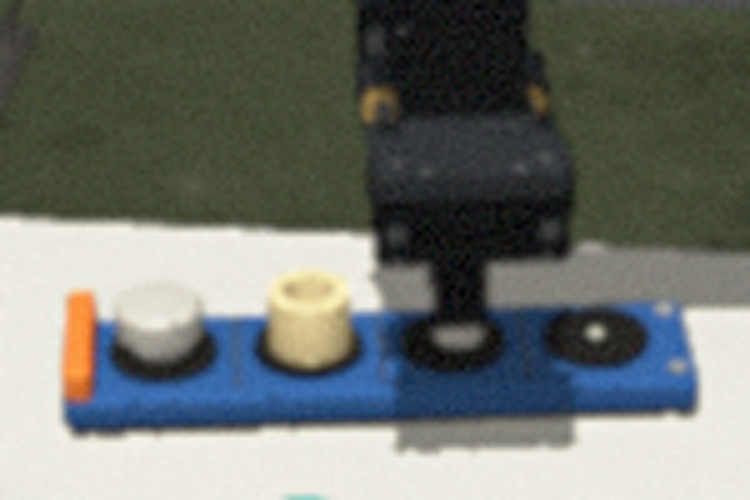

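Shaft over the third pad, centred (crop (458,335)); knob (160,330) and bushing (310,320) are upright. Lower and release.

Request:
{"method": "drive_tool", "body": {"moves": [[0,0,-3,0,0,0,1],[0,0,-5,0,0,0,1],[0,0,-5,0,0,0,1],[0,0,-5,0,0,0,0.55],[0,0,-5,0,0,0,0.3],[0,0,-5,0,0,0,-0.3],[0,0,-5,0,0,0,-1],[0,0,-5,0,0,0,-1]]}}

```text
time: 18.6
tool_pos: [0.5474, 0.0143, 0.2214]
tool_rot: [0.997, 0.074, 0.0, 0.0]
contact_force: [-0.3, 0.2, 0.0]
gripper_width: 0.0449
finger_force: 0.0
```

Request:
{"method": "drive_tool", "body": {"moves": [[0,0,0,0,0,0,-1],[0,0,0,0,0,0,-1],[0,0,10,0,0,0,-1],[0,0,40,0,0,0,-1],[0,0,80,0,0,0,-1],[0,0,100,0,0,0,-1],[0,0,100,0,0,0,-1]]}}

```text
time: 19.3
tool_pos: [0.5489, 0.0142, 0.3262]
tool_rot: [0.997, 0.074, 0.004, 0.001]
contact_force: [0.6, -0.0, -0.2]
gripper_width: 0.0862
finger_force: 0.0
```

Request:
{"method": "drive_tool", "body": {"moves": [[2,18,0,0,0,0.05,-1],[6,58,0,0,0,0.14,-1],[10,102,0,0,0,0.24,-1],[15,148,0,0,0,0.34,-1],[20,195,0,0,0,0.418,-1],[25,242,0,0,0,0.418,-1],[29,288,0,0,0,0.418,-1],[33,324,0,0,0,0.418,-1]]}}

```text
time: 20.1
tool_pos: [0.5796, 0.3409, 0.3198]
tool_rot: [0.96, 0.28, -0.001, -0.0]
contact_force: [1.4, 0.4, -0.1]
gripper_width: 0.0872
finger_force: 0.0
```

Request:
{"method": "drive_tool", "body": {"moves": [[1,10,0,0,0,0,-1],[1,10,-10,0,0,0,-1],[1,10,-35,0,0,0,-1],[1,10,-65,0,0,0,-1],[1,10,-90,0,0,0,-1],[1,10,-103,0,0,0,-1],[1,10,-107.5,0,0,0,-1],[1,10,-107.5,0,0,0,-1]]}}

```text
time: 20.9
tool_pos: [0.5814, 0.3474, 0.2133]
tool_rot: [0.96, 0.279, -0.001, 0.0]
contact_force: [0.9, -0.1, -0.1]
gripper_width: 0.0872
finger_force: 0.0
```

Request:
{"method": "drive_tool", "body": {"moves": [[0,0,0,0,0,0,0.2],[0,0,0,0,0,0,0.4],[0,0,0,0,0,0,0.5],[0,0,0,0,0,0,0.5],[0,0,0,0,0,0,0.5],[0,0,0,0,0,0,0.5]], "grip_force": 10}}

```text
time: 21.5
tool_pos: [0.5813, 0.3484, 0.2139]
tool_rot: [0.96, 0.28, 0.0, -0.0]
contact_force: [0.4, -0.3, -0.1]
gripper_width: 0.0472
finger_force: 0.0
```

Run:
```python
from h import *
s=snap('side');im=s['pixels'][:,:,::-1]
cv2.imwrite('pics/s6.png',cv2.resize(im[180:345,210:370],None,fx=3.6,fy=3.6,interpolation=cv2.INTER_CUBIC))
o=get_obs();print(o['tool_pos'],o['contact_force'],o['gripper_width'],o['tool_rot'])
```

```text
[0.58127075 0.34838393 0.21376143] [-0.43300865 -0.38869831  0.43963121] 0.0429187332964689 [ 9.60098848e-01  2.79660867e-01 -2.39335739e-05 -5.68959571e-07]
```

View pics/s6.png

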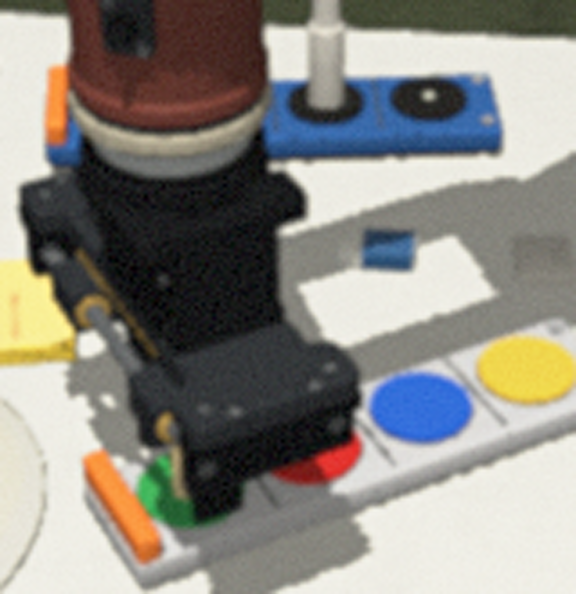

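The shaft stands upright on the third pad (325,85). The stand-off (180,465) is between the fingers. Close and lift.

Request:
{"method": "drive_tool", "body": {"moves": [[0,0,0,0,0,0,1],[0,0,0,0,0,0,1],[0,0,0,0,0,0,1],[0,0,0,0,0,0,1],[0,0,0,0,0,0,1],[0,0,0,0,0,0,1],[0,0,0,0,0,0,1],[0,0,0,0,0,0,1]]}}

```text
time: 22.35
tool_pos: [0.5813, 0.3483, 0.2137]
tool_rot: [0.96, 0.28, -0.0, -0.0]
contact_force: [-0.1, 1.7, -0.7]
gripper_width: 0.0189
finger_force: 10.0
```

Request:
{"method": "drive_tool", "body": {"moves": [[0,0,5,0,0,0,1],[0,0,20,0,0,0,1],[0,0,50,0,0,0,1],[0,0,85,0,0,0,1],[0,0,112,0,0,0,1],[0,0,120,0,0,0,1],[0,0,120,0,0,0,1]]}}

```text
time: 23.05
tool_pos: [0.5818, 0.3486, 0.3364]
tool_rot: [0.96, 0.28, 0.002, -0.0]
contact_force: [-0.4, 0.5, -0.7]
gripper_width: 0.0191
finger_force: 10.0
```

Request:
{"method": "drive_tool", "body": {"moves": [[-3,-12,0,0,0,-0.05,1],[-11,-42,0,0,0,-0.12,1],[-22,-82,0,0,0,-0.21,1],[-34,-126,0,0,0,-0.3,1],[-46,-170,0,0,0,-0.38,1],[-58,-214,0,0,0,-0.418,1],[-70,-258,0,0,0,-0.418,1],[-81,-300,0,0,0,-0.418,1]]}}

```text
time: 23.85
tool_pos: [0.4987, 0.0468, 0.3316]
tool_rot: [0.997, 0.074, -0.002, -0.0]
contact_force: [1.4, -1.5, -1.7]
gripper_width: 0.0188
finger_force: 10.0
```

Request:
{"method": "drive_tool", "body": {"moves": [[-9,-32,0,0,0,0,1],[-12,-43.5,0,0,0,0,1],[-12,-43.5,-12,0,0,0,1],[-12,-43.5,-45,0,0,0,1],[-12,-43.5,-85,0,0,0,1],[-12,-43.5,-108,0,0,0,1],[-12,-43.5,-115,0,0,0,1],[-12,-43.5,-115,0,0,0,1]]}}

```text
time: 24.65
tool_pos: [0.4876, 0.0059, 0.2168]
tool_rot: [0.997, 0.075, -0.002, -0.001]
contact_force: [0.3, 0.3, -0.6]
gripper_width: 0.0191
finger_force: 10.0
```

Run:
```python
from h import *
s=snap('side');im=s['pixels'][:,:,::-1]
cv2.imwrite('pics/s7.png',cv2.resize(im[140:240,210:360],None,fx=5,fy=5,interpolation=cv2.INTER_CUBIC))
o=get_obs();print(o['tool_pos'],o['contact_force'],o['gripper_width'],o['tool_rot'])
```

```text
[0.48843525 0.00562935 0.21837529] [-0.46968556  0.36900258 -0.82181472] 0.01870215840758044 [ 9.97196016e-01  7.48318892e-02 -4.85751987e-04 -2.41792207e-04]
```

View pics/s7.png

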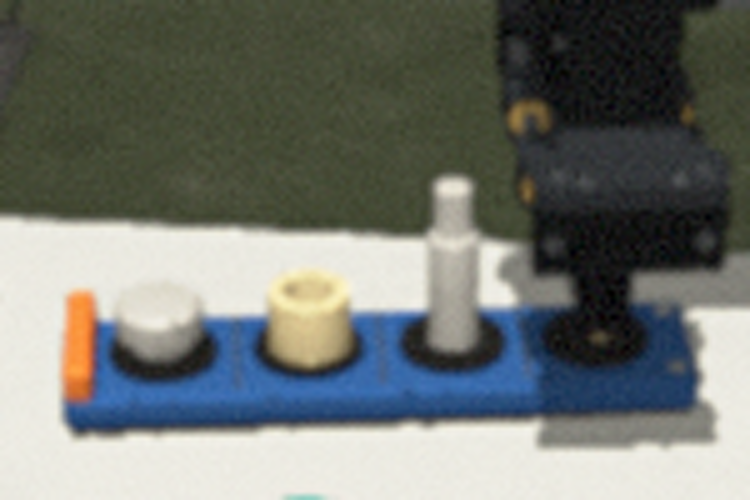

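The knob, bushing and shaft stand upright, and the stand-off is over the last pad (600,335). Lower 5 mm and release.

Request:
{"method": "drive_tool", "body": {"moves": [[0,0,-3,0,0,0,1],[0,0,-5,0,0,0,1],[0,0,-5,0,0,0,1],[0,0,-5,0,0,0,0.6],[0,0,-5,0,0,0,0.4],[0,0,-5,0,0,0,-0.2],[0,0,-5,0,0,0,-1],[0,0,-5,0,0,0,-1]]}}

```text
time: 25.5
tool_pos: [0.4884, 0.0048, 0.2139]
tool_rot: [0.997, 0.074, 0.0, 0.0]
contact_force: [0.0, 0.4, 0.2]
gripper_width: 0.0422
finger_force: 0.0
```

Request:
{"method": "drive_tool", "body": {"moves": [[0,0,0,0,0,0,-1],[0,0,0,0,0,0,-1],[0,0,10,0,0,0,-1],[0,0,40,0,0,0,-1],[0,0,85,0,0,0,-1],[0,0,125,0,0,0,-1],[0,0,140,0,0,0,-1],[0,0,140,0,0,0,-1]]}}

```text
time: 26.3
tool_pos: [0.4894, 0.0047, 0.3579]
tool_rot: [0.997, 0.074, 0.004, 0.001]
contact_force: [-0.1, 1.1, 0.1]
gripper_width: 0.0864
finger_force: 0.0
```

Request:
{"method": "drive_tool", "body": {"moves": [[-5,-30,0,0,0,0,-1],[-15,-70,0,0,0,0,-1],[-25,-115,0,0,0,0,-1],[-35,-160,0,0,0,0,-1],[-45,-200,0,0,0,0,-1],[-50,-230,0,0,0,0,-1],[-50,-250,0,0,0,0,-1],[-50,-250,0,0,0,0,-1]]}}

```text
time: 27.1
tool_pos: [0.4375, -0.2471, 0.3523]
tool_rot: [0.997, 0.073, -0.001, -0.0]
contact_force: [0.7, 0.6, -0.5]
gripper_width: 0.0871
finger_force: 0.0
```

Run:
```python
from h import *
s=snap('side');t=snap('top')
a=cv2.resize(s['pixels'][140:240,210:360,::-1],(750,500)[::1],interpolation=cv2.INTER_CUBIC)
b=t['pixels'][115:285,370:490,::-1].copy()
b=cv2.resize(b,None,fx=3,fy=3,interpolation=cv2.INTER_CUBIC)
B=np.array([(665.9,31),(606.6,22.5),(547.2,13.8),(487.6,4.7)])/1000
for q,h in zip(B,(.046,.050,.097,.076)):
    p=w2px(t,[*q,h])[0]; cv2.drawMarker(b,(int((p[0]-370)*3+1),int((p[1]-115)*3+1)),(255,0,255),0,10,1)
a=cv2.resize(a,(430,287));c=np.zeros((510,800,3),np.uint8);c[:287,:430]=a;c[:b.shape[0],435:435+b.shape[1]]=b
cv2.imwrite('pics/f.png',c)
o=get_obs();print(o['time'],o['tool_pos'],o['contact_force'])
```

```text
27.2 [ 0.43785496 -0.24489804  0.35237939] [ 0.54059621  0.50772377 -0.4636432 ]
```

View pics/f.png

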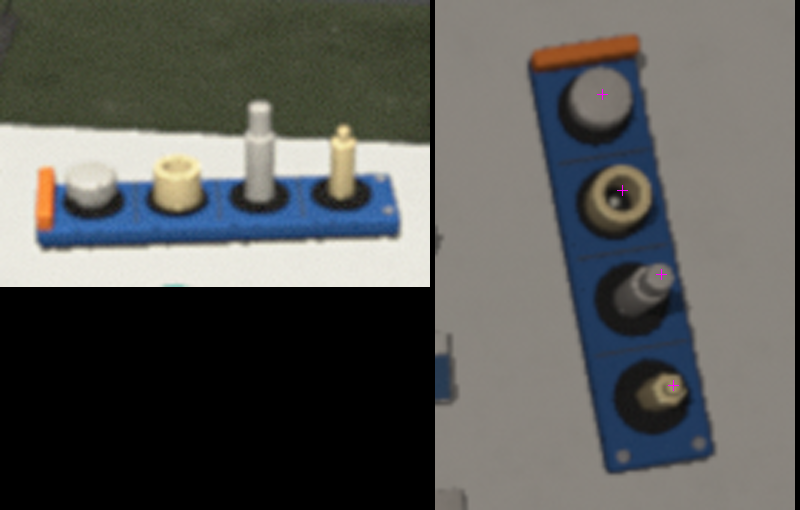

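All four parts stand upright on their pads, within about 2 mm of the predicted tops: knob (602,97), bushing (620,193), shaft (660,276) and stand-off (672,387). The arm is clear, so I'm handing in.

```bash
python3 -c "
from workcell import close_job
print(close_job())"
```

```text
the job is handed in; nothing more can be done
None
```

The job is handed in: from the orange end of the blue rack stand knob, bushing, shaft and stand-off, each upright and within about 2 mm of its pad centre, after 27 s of robot time with nothing toppled.

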